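# Unlock and open a rising-stem bench valve to its back seat

## Task

Lift the red lock-out cover off the bench valve and stand it upright in the beige tray, beside the cartridge lying there. Then turn the valve's blue handwheel anticlockwise, letting your hand rise freely with the stem, until you feel it come up firmly against its stop, without forcing it, and ease it back about an eighth of a turn so that the valve is left wide open and not jammed. Leave the other things on the table and in the tray where they are.

Things in the scene. Friction and masses are not known exactly. Their poses are not given: they have to be found in the camera images.
- valve: the bench valve, fixed: steel foot plate 110 x 96 mm, brass body with a pipe stub to either side (130 mm overall, along y), a round steel flange of 92 mm diameter, 66 mm above the table, on which the cover stands at first, and above it a brass neck, 34 mm in diameter, up to 82 mm. Origin on the stem's upright axis at table height; z up
- spindle: the valve's steel stem, 12 mm thick; origin on the axis, height = its rise. Its shoulder meets a stiff sprung back seat hidden in the neck, at a wheel angle that differs each time, between 3.2 and 5.0 rad; from there the torque climbs by about 0.7 Nm a radian. Firm: 0.1 Nm or more above running friction (25 N on the seat); over 0.32 Nm above it (80 N) is forcing
- wheel_centre (a point): centre of the blue handwheel, half-way up its rim: rim 56 mm in diameter, 14 mm high, 110 mm above the table when the wheel is at 0; five spokes, small white dot on the rim; a hub nut stands 7 mm above the rim. It can be gripped across its diameter from above at any angle once the cover is off. It rises straight up as it turns
- handwheel (a joint): angle of the handwheel in rad, growing anticlockwise seen from above; the stem and wheel rise 4 mm a radian. 0 is shut; it starts between 0 and 0.5. It turns against a steady friction of about 0.12 Nm (either way, also when the hand rests) and stays where it is left. The wheel's hub is sprung along the stem, 10 N a millimetre either way, and is strained if pulled up or pushed down with 25 N (2.5 mm)
- cover_grip (a point): point on the knob of the red lock-out cover, on its axis 92 mm above its lower rim (z up). The cover is a cup upside down: 82 mm outside, 74 mm inside diameter, flat top at 70 mm, open below; round knob 20 mm in diameter (26 mm at its very top) reaching to 112 mm; 0.12 kg. It stands over the handwheel and must go straight up by 65 mm or more to clear it
- tray: shallow beige tray, 194 x 284 mm, 26 mm high, fixed; origin at the centre of its underside, y axis along its long side, z up; its inner floor, 2 mm above the origin, measures 168 x 258 mm. A cartridge lies in the end of it that has positive y; the middle and the end at negative y are free
- cartridge_tray: test cartridge with an orange cap, 62 x 47 x 21 mm, lying in the tray; origin at the centre of its underside; a bystander
- timer: bench timer lying on the table, 62 x 67 x 20 mm; a bystander
- cartridge_table: test cartridge with a blue cap lying on the table, 62 x 47 x 21 mm; a bystander
- marker: marker pen lying on the table, 135 mm long; a bystander
- dropper: small white dropper bottle standing on the table, 27 mm in diameter, 84 mm high; a bystander
Mind the look-alikes: they are no part of the job. There is more than one size of the valve; the one meant has the size given above.

How it is judged:
By the outcome, as a careful person would: the job done as asked, in the order asked, and still so for the second after the job is handed in, with the robot touching nothing.
It also fails if it takes over 72 s, if anything falls off the work surface, if the arm or the gripper's body presses on something with over 40 N, if the wrist force passes 120 N, or if a joint passes its speed limit or range.

## Robot

A 6-joint arm with a two-finger parallel gripper is mounted at the origin on a cart in front of the work surface, level with it; the furniture and walls round the work are solid. World frame = base frame: x ahead of the robot, y to its left, z up, the work surface at z = 0. Lengths are in mm, angles in rad, forces in N, time in s.
With the tool pointing down it reaches from about 275 to 1000 mm from the base axis. Payload 8.4 kg.
Tool frame: the origin (TCP) lies midway between the tips of the shut fingers; the grasp point (between the pads) lies 19 mm behind it; z points along the fingers, y is the line along which they close (so a half turn about z gives the same grasp; the last joint's range is limited). The gripper opens to 85 mm and grips with 20 to 120 N. Pads are 22 mm wide; open, the fingers measure 114 mm over their backs; the gripper's body (76 mm by 85 mm) begins 54 mm behind the grasp point. The pads swing forward as they close: fully open they stand 13 mm farther back than shut.
Start: joints at [1.101, 0.353, 1.633, -0, 1.155, -0.002], TCP at [281.826, 557.855, 231.281] pointing down, gripper open.
Joint ranges: [-2.63, 2.63], [-0.92, 2.1], [0.06, 2.66], [-1.3, 4.44], [0, 2.69], [-3.02, 3.02]. Speed limits (rad/s): [2.22, 2.22, 2.79, 3.14, 3.14, 3.14].

## Interface

Orientations are given as [roll, pitch, yaw] about the fixed x, y, z axes, in that order (R = Rz(yaw) Ry(pitch) Rx(roll)).
In Python, from rig import telemetry, optics, r gives the robot as it stands.
- The arm moves only by the tool play_rows, never from a script. Its arguments are lists of equal length, an entry for each row: "dp": the shift along the tool's x, y, z in units of 40 mm (1.0 is 40 mm), a list of three; "rot": the turn, a rotation vector about the tool's x, y, z in units of 6 degrees (1.0 is 6 degrees), a list of three. In form: {"dp": [[tx, ty, tz], ...], "rot": [[ax, ay, az], ...]}. A call has 1 to 5 rows; each row is the pose to reach, as a shift and turn from the pose commanded when the call began, along the tool's axes at that moment; what a row does not reach only later rows make up. A row lasts 1/12 s, in which the tool goes at most 41.7 mm and 7.16 degrees, less where a joint would pass 70% of its speed; a pose out of reach is approached as far as the arm can. A call with a gripper value outside its range is refused whole. "fingers" is the opening, from 0 (shut) to 1 (fully open), set as the call begins (left out, the last holds). The fingers move at their own pace and stop on an object; "grip_force" is the grip in N (left out, the last holds). Time passes only in rows, so rows that repeat a pose let the fingers close. It gives the time, the measured TCP pose, the force, the opening and the grip force at its end, in the units of the state.
- telemetry.sense(): the state, without advancing time (a new reading comes with each control period).
- optics.grab_frame(name): name is "scene" or "top"; returns a dict with "color" (400x640x3 uint8, red, green, blue), "mtx" (3x3 intrinsics, pixels), "D" ([k1, k2, p1, p2, k3] as OpenCV has them; the pictures are not rectified), "R" (3x3) and "t" (3): a world point X has camera coordinates R X + t. Camera axes: x right, y down, z forward; pixel columns grow to the right and rows downward; lengths in mm; the calibration is good to about 2 mm. A picture is of the moment at which its call begins. There is no depth.
- r.sign_off(): hands the job in; it is judged then, once.
The state is a dict: "clock": time; "qpos": joint angles; "qvel": joint speeds; "joint_efforts": joint torques, N m; "eef_pos": TCP position; "tcp_rot": TCP orientation; "contact_force": force on the tool from outside, world axes, zero at the start; "wrist_torque": the same for the moment, N m; "opening": opening from 0.0 (shut) to 1.0 (fully open); "grasp_force": force on a finger pad.
Only numpy, scipy, OpenCV 4.12 (cv2) and the standard library are available. Lean on these libraries where they do the work, as an engineer would, in place of code of your own. Each camera call takes 0.05 s, during which the arm holds its last target. There are 200 camera calls.

## Working session

There is one attempt and no reset: what is moved stays moved. The work goes in short steps, Python scripts to look and compute and a tool call to move; the robot and the scene stay as the last step left them, time stands still between calls to the robot, and variables do not carry over. Pictures are saved under pics/ and viewed, at most 10 in all, crops included, and the job is handed in when it is done.

Besides the shell and the picture viewer there is one more tool, called after ">>>" as name(argument=value, ...) on one line, values as JSON. play_rows: Moves the arm, as the interface text tells. Its arguments: {"type":"object","properties":{"dp":{"type":"array"},"rot":{"type":"array"},"fingers":{"type":"number"},"grip_force":{"type":"number"}},"required":["dp","rot"]}

```bash
mkdir -p pics; ls
python3 - <<'E'
from rig import telemetry, optics, r
import cv2,pickle
s=telemetry.sense();print(s)
d={}
for n in("scene","top"):
    f=optics.grab_frame(n);d[n]=f;cv2.imwrite(f"pics/{n}0.png",f["color"][:,:,::-1]);print(n,f["mtx"],f["D"],f["R"],f["t"])
pickle.dump(d,open("f0.pkl","wb"))
E
```

```text
pics
{'clock': 0.0, 'qpos': array([ 1.10058533e+00,  3.53632609e-01,  1.63414687e+00,  1.68636845e-05,
        1.15523162e+00, -2.45556577e-03]), 'qvel': array([-7.97965700e-05,  5.20410176e-04,  6.15116356e-04,  7.84422974e-04,
       -2.27528888e-04, -1.03647782e-05]), 'joint_efforts': array([ 3.33777883e-03, -6.05191755e+01, -3.42075956e+01,  1.80294887e-04,
        8.51626071e-03,  1.94282649e-05]), 'eef_pos': array([281.60510336, 557.4107799 , 230.56595182]), 'tcp_rot': array([-3.14017424e+00, -1.89017752e-05,  2.67383039e+00]), 'contact_force': array([-0.22579272, -0.10327956,  1.10313298]), 'wrist_torque': array([-0.04302342,  0.02578651, -0.00490111]), 'grasp_force': 0.0, 'opening': 0.9988258261302513}
scene [[496.03074762   0.         324.52119222]
 [  0.         496.03074762 194.63731253]
 [  0.           0.           1.        ]] [-0.09274701  0.          0.          0.          0.        ] [[ 0.64607555 -0.76285978  0.0251264 ]
 [-0.38840847 -0.35692984 -0.84955279]
 [ 0.65705802  0.53911598 -0.52690485]] [-312.47873522  279.74527322 1398.5812464 ]
top [[399.64257098   0.         316.78047229]
 [  0.         399.64257098 200.32295024]
 [  0.           0.           1.        ]] [-0.0549576  0.         0.         0.         0.       ] [[ 1.88460788e-02 -9.99821147e-01  1.58072823e-03]
 [-9.94087056e-01 -1.89070476e-02 -1.06927303e-01]
 [ 1.06938065e-01  4.43778907e-04 -9.94265585e-01]] [  20.20372891  521.69882279 1270.51729437]
```

View pics/scene0.png

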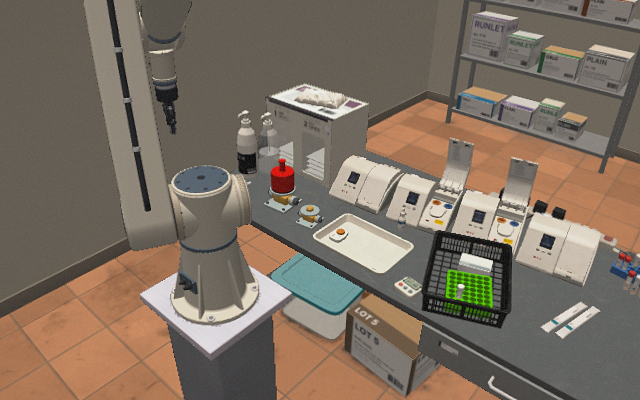

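View pics/top0.png

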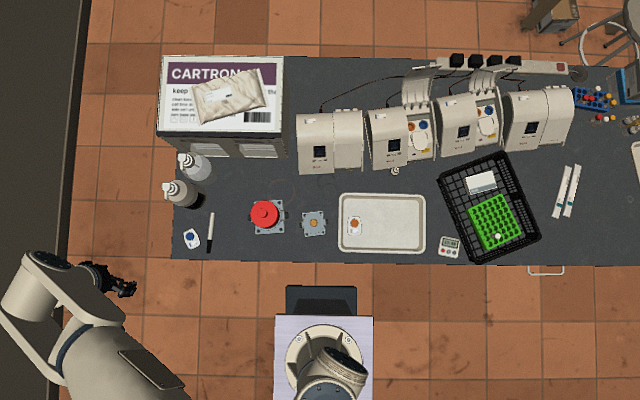

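Scene view: red cover at (283,178), small bare valve at (310,213), tray at (363,243). Top view: red cover at (264,214), small valve at (314,223), tray at (382,223) with the orange-capped cartridge at (355,225), dropper (395,171), timer (449,245), marker (210,232), blue-cap cartridge (192,238).
The candidates are the covered valve (264,214) and the small uncovered valve (314,223). I choose the covered one, whose flange and cover match the given size, and check it in a crop.

```bash
cat > h.py <<'E'
import numpy as np,cv2,pickle
def ray(f,uv):
    uv=np.array(uv,float).reshape(-1,1,2)
    n=cv2.undistortPoints(uv,f["mtx"],np.array(f["D"])).reshape(-1,2)
    d=np.c_[n,np.ones(len(n))]@f["R"]; return -f["R"].T@f["t"],d
def onz(f,uv,z):
    c,d=ray(f,uv); return c+d*((z-c[2])/d[:,2])[:,None]
def proj(f,X):
    return cv2.projectPoints(np.array(X,float).reshape(-1,1,3),cv2.Rodrigues(f["R"])[0],f["t"],f["mtx"],np.array(f["D"]))[0].reshape(-1,2)
def tri(fs,uvs):
    A=np.zeros((3,3));b=np.zeros(3)
    for f,uv in zip(fs,uvs):
        c,d=ray(f,uv);d=d[0]/np.linalg.norm(d[0]);P=np.eye(3)-np.outer(d,d);A+=P;b+=P@c
    return np.linalg.solve(A,b)
def blob(f,lo,hi,box=None):
    h=cv2.cvtColor(f["color"],cv2.COLOR_RGB2HSV);m=cv2.inRange(h,lo,hi)
    if lo[0]==0: m|=cv2.inRange(h,(172,)+tuple(lo[1:]),(180,255,255))
    if box: k=np.zeros_like(m);k[box[1]:box[3],box[0]:box[2]]=255;m&=k
    n,l,s,c=cv2.connectedComponentsWithStats(m);i=1+np.argmax(s[1:,4]);return s[i],c[i],(l==i)
E
python3 - <<'E'
from h import *
d=pickle.load(open("f0.pkl","rb"));S,T=d["scene"],d["top"]
a=cv2.resize(S["color"][145:225,250:340],None,fx=4,fy=4,interpolation=2);b=cv2.resize(T["color"][185:265,225:335],None,fx=4,fy=4,interpolation=2)
cv2.imwrite("pics/c0.png",np.hstack([a,b])[:,:,::-1])
ss,sc,_=blob(S,(0,150,60),(6,255,255),(255,140,310,210));ts,tc,m=blob(T,(0,150,60),(6,255,255),(240,190,300,245))
print(ss,sc,ts,tc)
# tray outline
g=cv2.cvtColor(T["color"],cv2.COLOR_RGB2HSV)
ts2,_,m=blob(T,(8,8,150),(35,90,255),(330,185,432,260));print(ts2)
c=max(cv2.findContours(m.astype(np.uint8),0,2)[0],key=cv2.contourArea);bx=cv2.boxPoints(cv2.minAreaRect(c));print(bx,onz(T,bx,26).round())
# timer, flange etc
print("cover guess",onz(T,[tc],136),)
E
```

```text
[271 159  23  34 595] [282.06554622 177.37142857] [250 200  28  28 601] [263.78036606 213.68219634]
[ 338  193   88   61 4517]
[[338. 193.]
 [425. 193.]
 [425. 253.]
 [338. 253.]] [[ 547.  -39.   26.]
 [ 552. -324.   26.]
 [ 357. -322.   26.]
 [ 353.  -41.   26.]]
cover guess [[466.72560237 186.60191906 136.        ]]
```

View pics/c0.png

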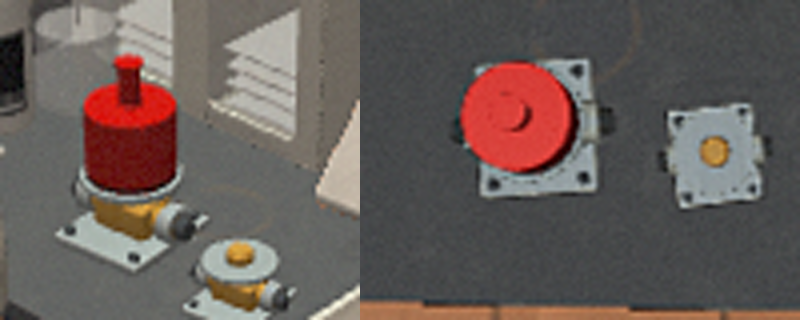

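Crop: the red-covered valve (left) has the large foot plate, brass body and flange. The right one is the smaller, uncovered look-alike. Cover knob is at about scene (282,160) and top (264,213). Now I refine the axis.

Run:
```python
from h import *
d=pickle.load(open("f0.pkl","rb"));S,T=d["scene"],d["top"]
print("cams",-T["R"].T@T["t"],-S["R"].T@S["t"])
print("tri",tri([S,T],[(281.75,160.5),(263.6,212.7)]))
_,_,m=blob(T,(0,150,60),(6,255,255),(240,190,300,245))
c=max(cv2.findContours(m.astype(np.uint8),0,1)[0],key=cv2.contourArea).reshape(-1,2)
P=onz(T,c,136);print("top circle mm",cv2.minEnclosingCircle(P[:,:2].astype(np.float32)))
def sil(f,x,y,z0):
    a=np.linspace(0,6.28,60);o=[]
    for r_,z in((41,0),(41,70),(10,75),(13,105),(13,112)):
        o.append(np.c_[x+r_*np.cos(a),y+r_*np.sin(a),0*a+z0+z])
    p=proj(f,np.vstack(o));return p.min(0),p.max(0)
from scipy.optimize import least_squares
def bb(m): 
    y,x=np.where(m);return np.r_[x.min(),y.min(),x.max()+1,y.max()+1]-.5
_,_,ms=blob(S,(0,150,60),(6,255,255),(255,140,310,210))
bS,bT=bb(ms),bb(m)
def res(p,both=False): 
    return np.r_[np.r_[sil(S,*p,66)]-bS,np.r_[sil(T,*p,66)]-bT]
o=least_squares(res,(467,187));print(o.x,o.fun.round(1))
for z in (0,):
  # plate centre from its corners in top crop
  cs=[(475-360,62),(592-360,60),(597-360,193),(480-360,197)]
  q=onz(T,[(u/4+225-.4,v/4+185-.4) for u,v in cs],8);print(q.round(),q.mean(0))
```

```text
cams [ 382.36662443   29.50007113 1318.98353211] [-608.4087127  -892.52552577  982.42908386]
tri [465.69553591 182.47258378 178.26244013]
top circle mm ((467.1146545410156, 186.6969757080078), 41.65729522705078)
[469.47843398 190.03175397] [-0.7 -0.7 -0.1  0.7 -0.6 -0.5  1.1 -0. ]
[[520. 240.   8.]
 [524. 143.   8.]
 [414. 136.   8.]
 [409. 232.   8.]] [466.78010158 187.4812277    8.        ]
```

>>> play_rows(dp=[[-0.7, -0.5, 0], [-1.5, -1.1, 0], [-2.3, -1.7, 0], [-3.1, -2.3, 0], [-3.9, -2.9, 0]], rot=[[0, 0, 0], [0, 0, 0], [0, 0, 0], [0, 0, 0], [0, 0, 0]], fingers=0.65)

```text
clock: 0.52
eef_pos: [368.9, 382.2, 230.9]
tcp_rot: [-3.141, -0.0, 2.674]
contact_force: [0.1, 0.5, 0.3]
opening: 0.648
grasp_force: 0.0
```

>>> play_rows(dp=[[-0.8, -0.6, 0], [-1.6, -1.2, 0], [-2.4, -1.8, 0], [-3.2, -2.4, 0], [-4.0, -3.0, 0]], rot=[[0, 0, 0], [0, 0, 0], [0, 0, 0], [0, 0, 0], [0, 0, 0]])

```text
clock: 0.93
eef_pos: [457.7, 202.8, 231.2]
tcp_rot: [-3.141, -0.0, 2.674]
contact_force: [0.5, 1.0, 0.6]
opening: 0.648
grasp_force: 0.0
```

>>> play_rows(dp=[[-0.4, -0.27, 0], [-0.4, -0.27, 0], [-0.4, -0.27, 0]], rot=[[0, 0, 0], [0, 0, 0], [0, 0, 0]])

```text
clock: 1.18
eef_pos: [467.1, 186.9, 231.1]
tcp_rot: [-3.141, -0.0, 2.671]
contact_force: [-0.1, 0.4, -0.8]
opening: 0.652
grasp_force: 0.0
```

```bash
cat >> h.py <<'E'
def go(s,X):
    from scipy.spatial.transform import Rotation as Ro
    R=Ro.from_euler("xyz",s["tcp_rot"]).as_matrix();return (R.T@(np.array(X)-s["eef_pos"])/40).round(3)
def st(s): print("t",round(s["clock"],2),"p",s["eef_pos"].round(1),"rpy",s["tcp_rot"].round(3),"F",s["contact_force"].round(1),"M",s["wrist_torque"].round(3),"open",round(s["opening"],3),"g",round(s["grasp_force"],1),"q",s["qpos"].round(2))
E
python3 - <<'E'
from h import *; from rig import telemetry,optics
s=telemetry.sense();st(s);print(go(s,(467,186.5,141)))
d={n:optics.grab_frame(n) for n in("scene","top")}
a=cv2.resize(d["scene"]["color"][110:220,230:340],None,fx=3.5,fy=3.5);b=cv2.resize(d["top"]["color"][165:275,205:315],None,fx=3.5,fy=3.5)
cv2.imwrite("pics/c1.png",np.hstack([a,b])[:,:,::-1])
E
```

```text
t 1.18 p [467.1 186.9 231.1] rpy [-3.141 -0.     2.671] F [-0.1  0.4 -0.8] M [-0.028 -0.025 -0.012] open 0.652 g 0.0 q [ 0.38  0.16  1.89  0.    1.09 -0.72]
[-0.005 -0.01   2.251]
```

View pics/c1.png

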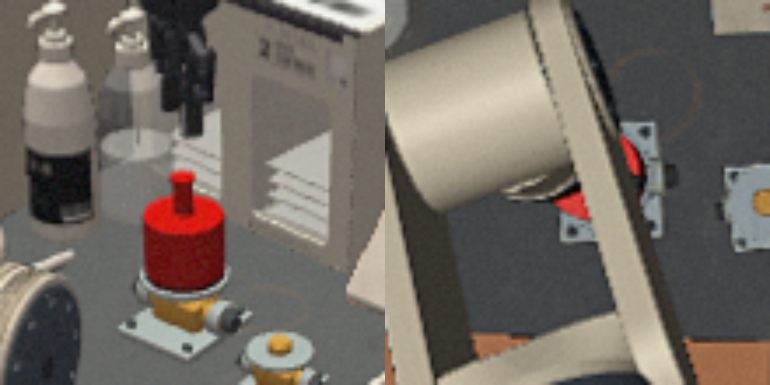

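Scene view: the open fingers at about (193,120) in the crop hang right above the knob (183,180), with clear space around. Descend and grip.

>>> play_rows(dp=[[0, 0, 0.6], [0, 0, 1.2], [0, 0, 1.8], [0, 0, 2.25], [0, 0, 2.25]], rot=[[0, 0, 0], [0, 0, 0], [0, 0, 0], [0, 0, 0], [0, 0, 0]])

```text
clock: 1.7
eef_pos: [464.0, 188.2, 138.0]
tcp_rot: [-3.137, -0.004, 2.676]
contact_force: [-0.9, 0.5, 0.7]
opening: 0.648
grasp_force: 0.0
```

>>> play_rows(dp=[[0, 0, 0], [0, 0, 0], [0, 0, 0], [0, 0, 0], [0, 0, 0]], rot=[[0, 0, 0], [0, 0, 0], [0, 0, 0], [0, 0, 0], [0, 0, 0]], fingers=0.1, grip_force=30)

```text
clock: 2.12
eef_pos: [467.4, 188.1, 142.4]
tcp_rot: [3.14, 0.001, 2.674]
contact_force: [-2.6, -1.2, 4.8]
opening: 0.274
grasp_force: 29.5
```

>>> play_rows(dp=[[0, 0, 0], [0, 0, 0], [0, 0, 0]], rot=[[0, 0, 0], [0, 0, 0], [0, 0, 0]])

```text
clock: 2.37
eef_pos: [467.4, 188.0, 142.3]
tcp_rot: [3.141, 0.001, 2.674]
contact_force: [-1.6, -0.8, 7.4]
opening: 0.278
grasp_force: 29.6
```

Run:
```python
from h import *; from rig import telemetry,optics
st(telemetry.sense())
```

```text
t 2.37 p [467.4 188.  142.3] rpy [3.141e+00 1.000e-03 2.674e+00] F [-1.6 -0.8  7.4] M [-0.095  0.203  0.012] open 0.278 g 29.6 q [ 0.38  0.28  1.97 -0.    0.89 -0.72]
```

>>> play_rows(dp=[[0, 0, -0.1], [0, 0, -0.3], [0, 0, -0.5], [0, 0, -0.75], [0, 0, -0.75]], rot=[[0, 0, 0], [0, 0, 0], [0, 0, 0], [0, 0, 0], [0, 0, 0]])

```text
clock: 2.78
eef_pos: [468.1, 188.4, 173.7]
tcp_rot: [3.139, 0.002, 2.674]
contact_force: [0.4, 0.4, -0.5]
opening: 0.273
grasp_force: 29.5
```

Run:
```python
from h import *; from rig import telemetry,optics
st(telemetry.sense())
f=optics.grab_frame("scene");print(blob(f,(0,150,60),(6,255,255),(255,120,310,210))[:2])
```

```text
t 2.78 p [468.1 188.4 173.7] rpy [3.139e+00 2.000e-03 2.674e+00] F [ 0.4  0.4 -0.5] M [ 0.062 -0.01   0.001] open 0.273 g 29.5 q [ 0.38  0.23  1.95  0.    0.96 -0.72]
(array([271, 150,  23,  36, 535], dtype=int32), array([281.97383178, 171.14205607]))
```

>>> play_rows(dp=[[0, 0, -0.3], [0, 0, -0.7], [0, 0, -1.2], [0, 0, -1.7], [0, 0, -1.7]], rot=[[0, 0, 0], [0, 0, 0], [0, 0, 0], [0, 0, 0], [0, 0, 0]])

```text
clock: 3.25
eef_pos: [468.6, 188.6, 242.7]
tcp_rot: [3.138, 0.003, 2.674]
contact_force: [1.2, 0.8, -0.6]
opening: 0.277
grasp_force: 29.5
```

Run:
```python
from h import *; from rig import telemetry,optics
s=telemetry.sense();st(s)
f=optics.grab_frame("scene");b=blob(f,(0,150,60),(6,255,255),(255,90,310,210));print(b[:2],go(s,(452,-228,241)))
h=cv2.cvtColor(f["color"],cv2.COLOR_RGB2HSV)
t=optics.grab_frame("top");o=blob(t,(8,150,150),(22,255,255),(340,190,430,255));print("orange",o[:2],onz(t,[o[1]],23))
cv2.imwrite("pics/c2.png",cv2.resize(f["color"][110:270,230:430],None,fx=3.5,fy=3.5)[:,:,::-1])
```

```text
t 3.25 p [468.6 188.6 242.7] rpy [3.138e+00 3.000e-03 2.674e+00] F [ 1.2  0.8 -0.6] M [ 0.002 -0.073 -0.027] open 0.277 g 29.5 q [ 0.38  0.15  1.88  0.    1.11 -0.72]
(array([270, 132,  24,  36, 556], dtype=int32), array([281.75359712, 153.26618705])) [-4.325 -9.483  0.019]
orange (array([351, 219,   7,   8,  43], dtype=int32), array([354.1627907, 222.8372093])) [[450.60633808 -92.5717582   23.        ]]
```

View pics/c2.png

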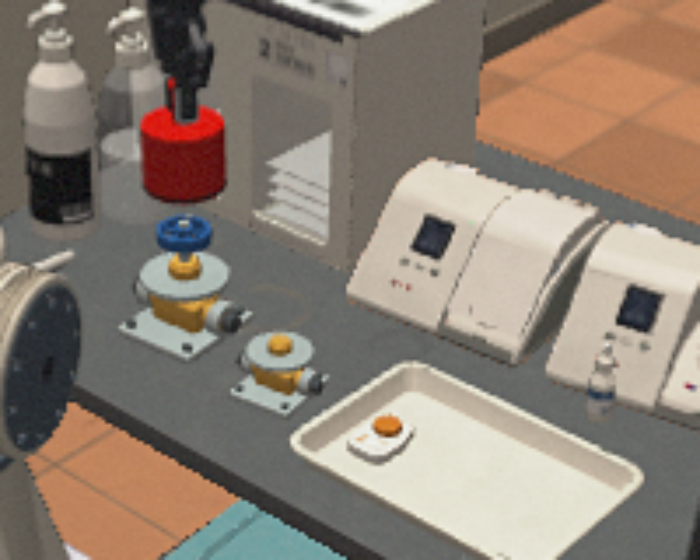

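The picture shows the cover lifted upright at crop (183,150) in the fingers and the blue wheel bare at (184,233). The cartridge is at (382,436), and the tray is free beyond it.

>>> play_rows(dp=[[-0.1, -0.3, 0], [-0.4, -0.9, 0], [-0.8, -1.75, 0], [-1.2, -2.6, 0], [-1.55, -3.45, 0]], rot=[[0, 0, 0], [0, 0, 0], [0, 0, 0], [0, 0, 0], [0, 0, 0]])

```text
clock: 3.77
eef_pos: [458.6, 34.8, 237.8]
tcp_rot: [-3.14, -0.002, 2.675]
contact_force: [1.3, -0.9, -1.2]
opening: 0.279
grasp_force: 29.6
```

>>> play_rows(dp=[[-0.4, -0.85, 0], [-0.8, -1.7, 0], [-1.15, -2.5, 0], [-1.5, -3.3, 0], [-1.8, -4.0, 0]], rot=[[0, 0, 0], [0, 0, 0], [0, 0, 0], [0, 0, 0], [0, 0, 0]])

```text
clock: 4.18
eef_pos: [450.4, -140.8, 238.0]
tcp_rot: [-3.141, -0.002, 2.673]
contact_force: [0.0, -0.3, -1.3]
opening: 0.273
grasp_force: 29.6
```

>>> play_rows(dp=[[-0.3, -0.7, 0], [-0.6, -1.3, 0], [-0.8, -1.7, 0], [-0.95, -2.0, 0], [-0.95, -2.0, 0]], rot=[[0, 0, 0], [0, 0, 0], [0, 0, 0], [0, 0, 0], [0, 0, 0]])

```text
clock: 4.6
eef_pos: [449.0, -229.1, 238.1]
tcp_rot: [-3.141, -0.001, 2.672]
contact_force: [0.2, 0.6, -1.9]
opening: 0.274
grasp_force: 29.7
```

Run:
```python
from h import *; from rig import telemetry,optics
s=telemetry.sense();st(s);print(go(s,(452,-228,80)))
```

```text
t 4.6 p [ 449.  -229.1  238.1] rpy [-3.141e+00 -1.000e-03  2.672e+00] F [ 0.2  0.6 -1.9] M [-0.052  0.008  0.013] open 0.274 g 29.7 q [-0.47  0.16  1.88 -0.    1.11 -1.58]
[-0.06   0.062  3.953]
```

>>> play_rows(dp=[[0, 0, 0.6], [0, 0, 1.4], [0, 0, 2.2], [0, 0, 2.9], [0, 0, 3.3]], rot=[[0, 0, 0], [0, 0, 0], [0, 0, 0], [0, 0, 0], [0, 0, 0]])

```text
clock: 5.02
eef_pos: [447.8, -225.2, 103.9]
tcp_rot: [3.141, -0.005, 2.674]
contact_force: [-1.4, 0.2, -1.2]
opening: 0.276
grasp_force: 29.7
```

>>> play_rows(dp=[[0, 0, 0.2], [0, 0, 0.4], [0, 0, 0.5], [0, 0, 0.55], [0, 0, 0.55]], rot=[[0, 0, 0], [0, 0, 0], [0, 0, 0], [0, 0, 0], [0, 0, 0]])

```text
clock: 5.43
eef_pos: [450.3, -227.1, 85.7]
tcp_rot: [3.142, 0.001, 2.674]
contact_force: [0.1, 0.4, -1.7]
opening: 0.276
grasp_force: 29.7
```

>>> play_rows(dp=[[0, 0, 0.04], [0, 0, 0.08], [0, 0, 0.1], [0, 0, 0.1]], rot=[[0, 0, 0], [0, 0, 0], [0, 0, 0], [0, 0, 0]])

```text
clock: 5.77
eef_pos: [450.0, -227.1, 81.5]
tcp_rot: [3.142, 0.0, 2.674]
contact_force: [0.2, -1.1, -0.9]
opening: 0.28
grasp_force: 29.7
```

>>> play_rows(dp=[[0, 0, 0.03], [0, 0, 0.05], [0, 0, 0.05]], rot=[[0, 0, 0], [0, 0, 0], [0, 0, 0]])

```text
clock: 6.02
eef_pos: [449.9, -227.1, 79.2]
tcp_rot: [-3.142, -0.0, 2.674]
contact_force: [-1.1, 0.0, -1.4]
opening: 0.277
grasp_force: 29.7
```

>>> play_rows(dp=[[0, 0, 0.02], [0, 0, 0.03], [0, 0, 0.03]], rot=[[0, 0, 0], [0, 0, 0], [0, 0, 0]])

```text
clock: 6.27
eef_pos: [450.4, -227.7, 78.9]
tcp_rot: [-3.141, 0.001, 2.674]
contact_force: [-2.6, -1.1, 8.8]
opening: 0.274
grasp_force: 30.0
```

>>> play_rows(dp=[[0, 0, 0.02], [0, 0, 0.03], [0, 0, 0.03]], rot=[[0, 0, 0], [0, 0, 0], [0, 0, 0]])

```text
clock: 6.52
eef_pos: [450.5, -228.1, 78.6]
tcp_rot: [-3.141, 0.002, 2.674]
contact_force: [-7.9, -1.5, 20.8]
opening: 0.273
grasp_force: 30.4
```

>>> play_rows(dp=[[0, 0, -0.04], [0, 0, -0.04]], rot=[[0, 0, 0], [0, 0, 0]])

```text
clock: 6.68
eef_pos: [450.3, -227.3, 79.0]
tcp_rot: [-3.142, 0.001, 2.674]
contact_force: [-0.9, -0.1, 1.6]
opening: 0.277
grasp_force: 30.0
```

>>> play_rows(dp=[[0, 0, 0], [0, 0, 0], [0, 0, 0], [0, 0, 0], [0, 0, 0]], rot=[[0, 0, 0], [0, 0, 0], [0, 0, 0], [0, 0, 0], [0, 0, 0]], fingers=0.65)

```text
clock: 7.1
eef_pos: [449.9, -227.0, 78.3]
tcp_rot: [3.142, -0.0, 2.674]
contact_force: [0.5, -0.0, -0.3]
opening: 0.654
grasp_force: 0.0
```

>>> play_rows(dp=[[0, 0, -0.3], [0, 0, -0.9], [0, 0, -1.7], [0, 0, -2.5], [0, 0, -3.3]], rot=[[0, 0, 0], [0, 0, 0], [0, 0, 0], [0, 0, 0], [0, 0, 0]])

```text
clock: 7.52
eef_pos: [449.6, -226.9, 211.7]
tcp_rot: [3.142, -0.001, 2.674]
contact_force: [0.4, 0.3, -0.2]
opening: 0.647
grasp_force: 0.0
```

Run:
```python
from h import *; from rig import telemetry,optics
s=telemetry.sense();st(s)
d={n:optics.grab_frame(n) for n in("scene","top")};S,T=d["scene"],d["top"]
pickle.dump(d,open("f1.pkl","wb"))
u=[]
for n,bx in(("scene",(265,165,300,190)),("top",(245,195,285,230))):
    b=blob(d[n],(100,120,40),(125,255,255),bx);print(n,b[:2]);u.append(b[1])
print("tri",tri([S,T],u),"top@112",onz(T,[u[1]],112),"scene@112",onz(S,[u[0]],112))
a=cv2.resize(S["color"][165:225,255:315],None,fx=6,fy=6,interpolation=2);b=cv2.resize(T["color"][190:250,235:295],None,fx=6,fy=6,interpolation=2)
c=cv2.resize(S["color"][180:300,290:430],None,fx=5,fy=5)[:240*2]
cv2.imwrite("pics/c3.png",np.hstack([a,b])[:,:,::-1]);cv2.imwrite("pics/c4.png",cv2.resize(S["color"][120:290,290:490],None,fx=3,fy=3)[:,:,::-1])
```

```text
t 7.52 p [ 449.6 -226.9  211.7] rpy [ 3.142e+00 -1.000e-03  2.674e+00] F [ 0.4  0.3 -0.2] M [ 0.056 -0.08  -0.009] open 0.647 g 0.0 q [-0.47  0.19  1.91  0.    1.05 -1.57]
scene (array([275, 172,  15,  10, 122], dtype=int32), array([282.08196721, 176.64754098]))
top (array([256, 206,  18,  17, 142], dtype=int32), array([264.62676056, 214.15492958]))
tri [467.43951244 186.80925846 111.77366745] top@112 [[467.05257376 187.17506879 112.        ]] scene@112 [[467.50158539 186.10562541 112.        ]]
```

View pics/c3.png

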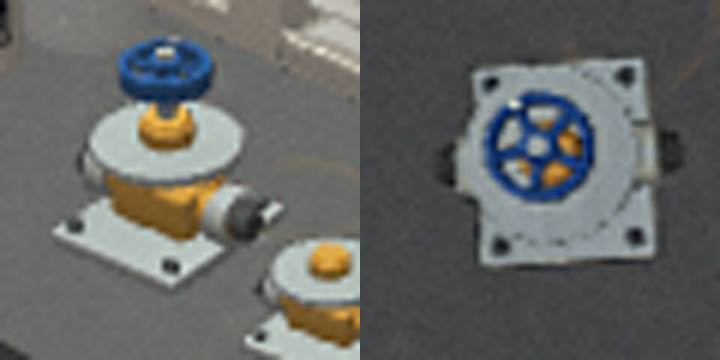

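View pics/c4.png

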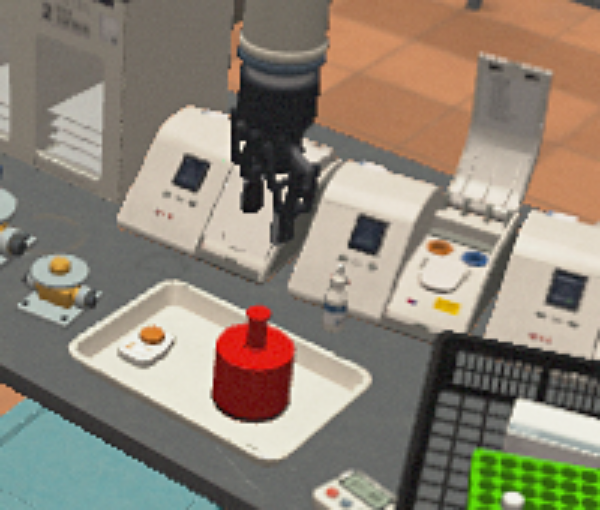

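The close crop shows the wheel at scene (166,68) and top (538,146) in the crop. The white dot is at the upper left, and the neck and flange are clear. In the tray view the cover stands upright at (254,370), beside the cartridge at (147,345), which is undisturbed. Now back to the wheel.

>>> play_rows(dp=[[0.1, 0.3, 0], [0.4, 0.9, 0], [0.8, 1.75, 0], [1.2, 2.6, 0], [1.55, 3.45, 0]], rot=[[0, 0, 0], [0, 0, 0], [0, 0, 0], [0, 0, 0], [0, 0, 0]], fingers=0.95)

```text
clock: 8.03
eef_pos: [455.3, -73.8, 209.0]
tcp_rot: [-3.141, -0.003, 2.673]
contact_force: [0.9, 0.3, 0.4]
opening: 0.95
grasp_force: 0.0
```

>>> play_rows(dp=[[0.4, 0.85, 0], [0.8, 1.7, 0], [1.15, 2.5, 0], [1.5, 3.3, 0], [1.8, 4.0, 0]], rot=[[0, 0, 0], [0, 0, 0], [0, 0, 0], [0, 0, 0], [0, 0, 0]])

```text
clock: 8.45
eef_pos: [463.2, 101.9, 209.1]
tcp_rot: [-3.14, -0.002, 2.674]
contact_force: [0.2, -0.2, 0.8]
opening: 0.952
grasp_force: 0.0
```

>>> play_rows(dp=[[0.3, 0.7, 0], [0.6, 1.3, 0], [0.8, 1.7, 0], [0.92, 1.99, 0], [0.92, 1.99, 0]], rot=[[0, 0, 0], [0, 0, 0], [0, 0, 0], [0, 0, 0], [0, 0, 0]])

```text
clock: 8.87
eef_pos: [467.0, 189.0, 209.3]
tcp_rot: [-3.141, -0.001, 2.676]
contact_force: [-0.1, 0.9, 0.2]
opening: 0.948
grasp_force: 0.0
```

>>> play_rows(dp=[[0, 0, 0], [0, 0, 0], [0, 0, 0], [0, 0, 0], [0, 0, 0]], rot=[[0, 0, 1.1], [0, 0, 2.2], [0, 0, 3.3], [0, 0, 4.4], [0, 0, 5.5]])

```text
clock: 9.28
eef_pos: [467.2, 185.8, 209.7]
tcp_rot: [-3.14, 0.0, 2.091]
contact_force: [0.0, 0.1, -1.2]
opening: 0.952
grasp_force: 0.0
```

>>> play_rows(dp=[[0, 0, 0], [0, 0, 0], [0, 0, 0], [0, 0, 0], [0, 0, 0]], rot=[[0, 0, 1.1], [0, 0, 2.2], [0, 0, 3.3], [0, 0, 4.4], [0, 0, 5.5]])

```text
clock: 9.7
eef_pos: [467.2, 185.8, 209.7]
tcp_rot: [-3.14, 0.001, 1.515]
contact_force: [0.5, -0.5, 0.2]
opening: 0.947
grasp_force: 0.0
```

>>> play_rows(dp=[[0, 0, 0], [0, 0, 0], [0, 0, 0], [0, 0, 0], [0, 0, 0]], rot=[[0, 0, 1.1], [0, 0, 2.2], [0, 0, 3.3], [0, 0, 4.4], [0, 0, 5.5]])

```text
clock: 10.12
eef_pos: [467.2, 185.8, 209.7]
tcp_rot: [-3.141, 0.001, 0.939]
contact_force: [1.0, -0.5, 0.1]
opening: 0.954
grasp_force: 0.0
```

>>> play_rows(dp=[[0, 0, 0], [0, 0, 0], [0, 0, 0], [0, 0, 0], [0, 0, 0]], rot=[[0, 0, 1.1], [0, 0, 2.2], [0, 0, 3.3], [0, 0, 4.4], [0, 0, 5.5]])

```text
clock: 10.53
eef_pos: [467.2, 185.8, 209.7]
tcp_rot: [3.141, 0.002, 0.363]
contact_force: [-1.2, 0.2, -0.9]
opening: 0.951
grasp_force: 0.0
```

>>> play_rows(dp=[[0, 0, 0], [0, 0, 0], [0, 0, 0], [0, 0, 0], [0, 0, 0]], rot=[[0, 0, 1.1], [0, 0, 2.2], [0, 0, 3.3], [0, 0, 4.4], [0, 0, 5.5]])

```text
clock: 10.95
eef_pos: [467.2, 185.8, 209.7]
tcp_rot: [3.14, 0.001, -0.213]
contact_force: [-0.6, 0.2, 0.3]
opening: 0.948
grasp_force: 0.0
```

>>> play_rows(dp=[[0, 0, 0], [0, 0, 0], [0, 0, 0], [0, 0, 0], [0, 0, 0]], rot=[[0, 0, 1.1], [0, 0, 2.2], [0, 0, 3.3], [0, 0, 4.4], [0, 0, 5.5]])

```text
clock: 11.37
eef_pos: [467.2, 185.8, 209.7]
tcp_rot: [3.14, 0.0, -0.789]
contact_force: [-0.4, 0.2, 1.0]
opening: 0.949
grasp_force: 0.0
```

Run:
```python
from h import *; from rig import telemetry,optics
s=telemetry.sense();st(s);print(go(s,(467.3,187,86)))
```

```text
t 11.37 p [467.2 185.8 209.7] rpy [ 3.14   0.    -0.789] F [-0.4  0.2  1. ] M [-0.034 -0.005 -0.026] open 0.949 g 0.0 q [ 0.38  0.19  1.91 -0.    1.04  2.74]
[-0.019 -0.028  3.093]
```

>>> play_rows(dp=[[0, -0.02, 0.4], [-0.02, -0.03, 1.0], [-0.02, -0.03, 1.7], [-0.02, -0.03, 2.3], [-0.02, -0.03, 2.6]], rot=[[0, 0, 0], [0, 0, 0], [0, 0, 0], [0, 0, 0], [0, 0, 0]])

```text
clock: 11.78
eef_pos: [465.9, 186.6, 103.3]
tcp_rot: [3.137, 0.002, -0.783]
contact_force: [-0.5, -0.0, -0.2]
opening: 0.95
grasp_force: 0.0
```

>>> play_rows(dp=[[0, 0, 0.25], [0, 0, 0.4], [0, 0, 0.48], [0, 0, 0.48], [0, 0, 0.48]], rot=[[0, 0, 0], [0, 0, 0], [0, 0, 0], [0, 0, 0], [0, 0, 0]])

```text
clock: 12.2
eef_pos: [468.4, 188.4, 87.8]
tcp_rot: [-3.141, -0.0, -0.782]
contact_force: [0.3, 0.0, -0.4]
opening: 0.952
grasp_force: 0.0
```

Run:
```python
from h import *; from rig import telemetry,optics
s=telemetry.sense();st(s)
S=optics.grab_frame("scene")
cv2.imwrite("pics/c5.png",cv2.resize(S["color"][120:220,235:335],None,fx=6,fy=6,interpolation=2)[:,:,::-1])
```

```text
t 12.2 p [468.4 188.4  87.8] rpy [-3.141 -0.    -0.782] F [ 0.3  0.  -0.4] M [-0.012  0.04  -0.003] open 0.952 g 0.0 q [ 0.38  0.36  2.01 -0.    0.77  2.73]
```

View pics/c5.png

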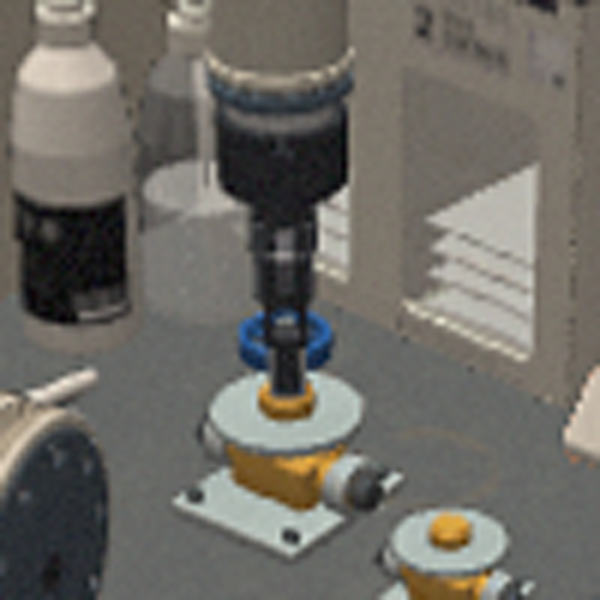

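The picture shows the two fingers straddling the blue rim at (287,345), clear of the neck and flange. Shift by 1.7 mm, then close.

>>> play_rows(dp=[[0, 0.04, 0], [0, 0.04, 0], [0, 0.04, 0], [0, 0.04, 0], [0, 0.04, 0]], rot=[[0, 0, 0], [0, 0, 0], [0, 0, 0], [0, 0, 0], [0, 0, 0]], fingers=0.5, grip_force=40)

```text
clock: 12.67
eef_pos: [467.0, 187.3, 87.7]
tcp_rot: [-3.141, -0.0, -0.782]
contact_force: [-2.0, -1.1, 5.8]
opening: 0.653
grasp_force: 41.4
```

>>> play_rows(dp=[[0, 0, 0], [0, 0, 0], [0, 0, 0]], rot=[[0, 0, 0], [0, 0, 0], [0, 0, 0]])

```text
clock: 12.92
eef_pos: [467.0, 187.3, 87.6]
tcp_rot: [-3.141, -0.0, -0.782]
contact_force: [-2.1, -1.2, 5.8]
opening: 0.649
grasp_force: 41.5
```

Run:
```python
from h import *; from rig import telemetry,optics
s=telemetry.sense();st(s)
```

```text
t 12.92 p [467.  187.3  87.6] rpy [-3.141 -0.    -0.782] F [-2.1 -1.2  5.8] M [-0.206  0.224 -0.044] open 0.649 g 41.5 q [ 0.38  0.36  2.01 -0.    0.77  2.73]
```

>>> play_rows(dp=[[0, 0, -0.015], [0, 0, -0.03], [0, 0, -0.04], [0, 0, -0.05], [0, 0, -0.05]], rot=[[0, 0, -1], [0, 0, -2], [0, 0, -3], [0, 0, -4], [0, 0, -4]])

```text
clock: 13.33
eef_pos: [467.0, 187.3, 89.5]
tcp_rot: [-3.141, -0.0, -0.358]
contact_force: [-0.9, -0.6, 5.8]
opening: 0.648
grasp_force: 41.4
```

Run:
```python
from h import *; from rig import telemetry,optics
s=telemetry.sense();st(s)
```

```text
t 13.33 p [467.  187.3  89.5] rpy [-3.141 -0.    -0.358] F [-0.9 -0.6  5.8] M [-0.157  0.162  0.059] open 0.648 g 41.4 q [ 0.38  0.36  2.01 -0.    0.78  2.31]
```

>>> play_rows(dp=[[0, 0, -0.015], [0, 0, -0.025], [0, 0, -0.035], [0, 0, -0.045], [0, 0, -0.055]], rot=[[0, 0, -1], [0, 0, -2], [0, 0, -3], [0, 0, -4], [0, 0, -5]])

```text
clock: 13.75
eef_pos: [467.0, 187.4, 91.6]
tcp_rot: [-3.141, -0.0, 0.162]
contact_force: [-1.3, -0.6, 4.1]
opening: 0.651
grasp_force: 41.5
```

Run:
```python
from h import *; from rig import telemetry,optics
s=telemetry.sense();st(s)
T=optics.grab_frame("scene");b=blob(T,(100,120,40),(125,255,255),(265,155,300,190));print(b[:2])
st(telemetry.sense())
```

```text
t 13.75 p [467.  187.4  91.6] rpy [-3.141 -0.     0.162] F [-1.3 -0.6  4.1] M [-0.124  0.121 -0.166] open 0.651 g 41.5 q [0.38 0.35 2.01 0.   0.78 1.79]
(array([275, 171,  12,  10, 102], dtype=int32), array([280.7745098 , 175.78431373]))
t 13.8 p [467.  187.3  91.7] rpy [-3.141 -0.     0.169] F [-0.8 -0.2  4.4] M [-0.117  0.184 -0.041] open 0.651 g 41.5 q [0.38 0.35 2.01 0.   0.78 1.78]
```

>>> play_rows(dp=[[0, 0, -0.012], [0, 0, -0.022], [0, 0, -0.033], [0, 0, -0.043], [0, 0, -0.053]], rot=[[0, 0, -1], [0, 0, -2], [0, 0, -3], [0, 0, -4], [0, 0, -5]])

```text
clock: 14.22
eef_pos: [467.0, 187.4, 93.7]
tcp_rot: [-3.142, -0.0, 0.683]
contact_force: [-0.2, 0.3, 3.8]
opening: 0.651
grasp_force: 41.5
```

>>> play_rows(dp=[[0, 0, -0.012], [0, 0, -0.022], [0, 0, -0.033], [0, 0, -0.043], [0, 0, -0.053]], rot=[[0, 0, -1], [0, 0, -2], [0, 0, -3], [0, 0, -4], [0, 0, -5]])

```text
clock: 14.63
eef_pos: [467.0, 187.4, 95.8]
tcp_rot: [3.142, -0.0, 1.207]
contact_force: [-0.9, 0.4, 4.5]
opening: 0.647
grasp_force: 41.5
```

```bash
cat > s.py <<'E'
from h import *; from rig import telemetry
st(telemetry.sense())
E
python3 s.py
```

```text
t 14.63 p [467.  187.4  95.8] rpy [ 3.142 -0.     1.207] F [-0.9  0.4  4.5] M [ 0.014  0.124 -0.184] open 0.647 g 41.5 q [0.38 0.35 2.   0.   0.79 0.74]
```

>>> play_rows(dp=[[0, 0, -0.005], [0, 0, -0.01], [0, 0, -0.016], [0, 0, -0.021], [0, 0, -0.026]], rot=[[0, 0, -0.5], [0, 0, -1], [0, 0, -1.5], [0, 0, -2], [0, 0, -2.5]])

```text
clock: 15.05
eef_pos: [467.0, 187.4, 96.9]
tcp_rot: [3.141, -0.0, 1.466]
contact_force: [-0.6, -0.0, 2.9]
opening: 0.647
grasp_force: 41.5
```

```bash
python3 s.py
```

```text
t 15.05 p [467.  187.4  96.9] rpy [ 3.141 -0.     1.466] F [-0.6 -0.   2.9] M [ 0.007  0.217 -0.123] open 0.647 g 41.5 q [0.38 0.35 2.   0.   0.79 0.48]
```

>>> play_rows(dp=[[0, 0, -0.005], [0, 0, -0.01], [0, 0, -0.016], [0, 0, -0.021], [0, 0, -0.026]], rot=[[0, 0, -0.5], [0, 0, -1], [0, 0, -1.5], [0, 0, -2], [0, 0, -2.5]])

```text
clock: 15.47
eef_pos: [466.9, 187.4, 97.9]
tcp_rot: [3.141, -0.0, 1.728]
contact_force: [-0.7, 0.6, 4.1]
opening: 0.646
grasp_force: 41.5
```

```bash
python3 s.py
```

```text
t 15.47 p [466.9 187.4  97.9] rpy [ 3.141 -0.     1.728] F [-0.7  0.6  4.1] M [ 0.019  0.167 -0.158] open 0.646 g 41.5 q [0.38 0.34 2.   0.   0.79 0.22]
```

>>> play_rows(dp=[[0, 0, -0.005], [0, 0, -0.01], [0, 0, -0.016], [0, 0, -0.021], [0, 0, -0.026]], rot=[[0, 0, -0.5], [0, 0, -1], [0, 0, -1.5], [0, 0, -2], [0, 0, -2.5]])

```text
clock: 15.88
eef_pos: [466.9, 187.4, 98.9]
tcp_rot: [3.142, -0.0, 1.99]
contact_force: [-2.0, -1.1, 3.9]
opening: 0.646
grasp_force: 41.6
```

```bash
python3 s.py
```

```text
t 15.88 p [466.9 187.4  98.9] rpy [ 3.142 -0.     1.99 ] F [-2.  -1.1  3.9] M [ 0.011  0.205 -0.129] open 0.646 g 41.6 q [ 0.38  0.34  2.    0.    0.8  -0.04]
```

>>> play_rows(dp=[[0, 0, -0.005], [0, 0, -0.01], [0, 0, -0.016], [0, 0, -0.021], [0, 0, -0.026]], rot=[[0, 0, -0.5], [0, 0, -1], [0, 0, -1.5], [0, 0, -2], [0, 0, -2.5]])

```text
clock: 16.3
eef_pos: [466.9, 187.4, 100.0]
tcp_rot: [3.141, -0.0, 2.251]
contact_force: [-1.9, 0.1, 3.5]
opening: 0.647
grasp_force: 41.6
```

```bash
python3 s.py
```

```text
t 16.3 p [466.9 187.4 100. ] rpy [ 3.141 -0.     2.251] F [-1.9  0.1  3.5] M [ 0.028  0.305 -0.189] open 0.647 g 41.6 q [ 0.38  0.34  2.    0.    0.8  -0.3 ]
```

>>> play_rows(dp=[[0, 0, -0.005], [0, 0, -0.01], [0, 0, -0.016]], rot=[[0, 0, -0.5], [0, 0, -1], [0, 0, -1.5]])

```text
clock: 16.55
eef_pos: [466.8, 187.4, 100.6]
tcp_rot: [3.142, -0.0, 2.408]
contact_force: [-2.7, 1.2, 4.4]
opening: 0.65
grasp_force: 41.6
```

```bash
python3 s.py
```

```text
t 16.55 p [466.8 187.4 100.6] rpy [ 3.142 -0.     2.408] F [-2.7  1.2  4.4] M [-0.043  0.203 -0.168] open 0.65 g 41.6 q [ 0.38  0.34  2.    0.    0.8  -0.46]
```

>>> play_rows(dp=[[0, 0, -0.005], [0, 0, -0.01], [0, 0, -0.016], [0, 0, -0.021]], rot=[[0, 0, -0.5], [0, 0, -1], [0, 0, -1.5], [0, 0, -2]])

```text
clock: 16.88
eef_pos: [466.8, 187.4, 101.4]
tcp_rot: [3.141, -0.0, 2.618]
contact_force: [-1.0, 0.3, 4.0]
opening: 0.653
grasp_force: 41.6
```

```bash
python3 s.py
```

```text
t 16.88 p [466.8 187.4 101.4] rpy [ 3.141 -0.     2.618] F [-1.   0.3  4. ] M [ 0.009  0.218 -0.171] open 0.653 g 41.6 q [ 0.38  0.34  2.    0.    0.8  -0.67]
```

>>> play_rows(dp=[[0, 0, -0.005], [0, 0, -0.01], [0, 0, -0.016], [0, 0, -0.021]], rot=[[0, 0, -0.5], [0, 0, -1], [0, 0, -1.5], [0, 0, -2]])

```text
clock: 17.22
eef_pos: [466.8, 187.4, 102.3]
tcp_rot: [3.141, -0.0, 2.827]
contact_force: [-0.5, -0.2, 3.6]
opening: 0.647
grasp_force: 41.6
```

```bash
python3 s.py
```

```text
t 17.22 p [466.8 187.4 102.3] rpy [ 3.141 -0.     2.827] F [-0.5 -0.2  3.6] M [-0.044  0.225 -0.148] open 0.647 g 41.6 q [ 0.38  0.34  2.    0.    0.8  -0.88]
```

>>> play_rows(dp=[[0, 0, -0.005], [0, 0, -0.01], [0, 0, -0.016], [0, 0, -0.021]], rot=[[0, 0, -0.5], [0, 0, -1], [0, 0, -1.5], [0, 0, -2]])

```text
clock: 17.55
eef_pos: [466.8, 187.3, 103.1]
tcp_rot: [3.141, -0.0, 3.037]
contact_force: [-0.3, -0.5, 4.8]
opening: 0.653
grasp_force: 41.6
```

```bash
python3 s.py
```

```text
t 17.55 p [466.8 187.3 103.1] rpy [ 3.141 -0.     3.037] F [-0.3 -0.5  4.8] M [-0.073  0.217 -0.112] open 0.653 g 41.6 q [ 0.38  0.34  2.    0.    0.81 -1.09]
```

>>> play_rows(dp=[[0, 0, -0.005], [0, 0, -0.01], [0, 0, -0.016], [0, 0, -0.021]], rot=[[0, 0, -0.5], [0, 0, -1], [0, 0, -1.5], [0, 0, -2]])

```text
clock: 17.88
eef_pos: [466.8, 187.3, 103.9]
tcp_rot: [3.141, -0.0, -3.037]
contact_force: [-1.7, -0.9, 3.8]
opening: 0.647
grasp_force: 41.6
```

```bash
python3 s.py
```

```text
t 17.88 p [466.8 187.3 103.9] rpy [ 3.141 -0.    -3.037] F [-1.7 -0.9  3.8] M [-0.066  0.253 -0.112] open 0.647 g 41.6 q [ 0.38  0.33  2.    0.    0.81 -1.3 ]
```

>>> play_rows(dp=[[0, 0, -0.005], [0, 0, -0.01], [0, 0, -0.016], [0, 0, -0.021]], rot=[[0, 0, -0.5], [0, 0, -1], [0, 0, -1.5], [0, 0, -2]])

```text
clock: 18.22
eef_pos: [466.8, 187.3, 104.7]
tcp_rot: [3.141, -0.0, -2.828]
contact_force: [-1.8, -1.1, 2.9]
opening: 0.647
grasp_force: 41.5
```

```bash
python3 s.py
python3 - <<'E'
from h import *; from rig import optics
S=optics.grab_frame("scene")
print(blob(S,(100,120,40),(125,255,255),(265,150,300,190))[:2])
E
```

```text
t 18.22 p [466.8 187.3 104.7] rpy [ 3.141 -0.    -2.828] F [-1.8 -1.1  2.9] M [-0.137  0.163 -0.212] open 0.647 g 41.5 q [ 0.38  0.33  2.    0.    0.81 -1.51]
(array([275, 168,  14,  10, 110], dtype=int32), array([281.11818182, 172.53636364]))
```

>>> play_rows(dp=[[0, 0, -0.005], [0, 0, -0.01]], rot=[[0, 0, -0.5], [0, 0, -1]])

```text
clock: 18.43
eef_pos: [466.8, 187.3, 105.1]
tcp_rot: [3.141, -0.0, -2.723]
contact_force: [-1.2, -1.3, 2.8]
opening: 0.647
grasp_force: 41.6
```

```bash
python3 s.py
```

```text
t 18.43 p [466.8 187.3 105.1] rpy [ 3.141 -0.    -2.723] F [-1.2 -1.3  2.8] M [-0.125  0.133 -0.277] open 0.647 g 41.6 q [ 0.38  0.33  2.    0.    0.81 -1.61]
```

>>> play_rows(dp=[[0, 0, -0.004], [0, 0, -0.008]], rot=[[0, 0, -0.4], [0, 0, -0.8]])

```text
clock: 18.6
eef_pos: [466.8, 187.2, 105.4]
tcp_rot: [3.141, -0.0, -2.64]
contact_force: [-1.3, -0.8, 2.5]
opening: 0.645
grasp_force: 41.7
```

```bash
python3 s.py
```

```text
t 18.6 p [466.8 187.2 105.4] rpy [ 3.141 -0.    -2.64 ] F [-1.3 -0.8  2.5] M [-0.062  0.169 -0.339] open 0.645 g 41.7 q [ 0.38  0.33  2.    0.    0.81 -1.69]
```

Firm stop felt (about 0.19 Nm above running friction). Ease back about 1/8 turn.

>>> play_rows(dp=[[0, 0, 0.008], [0, 0, 0.017], [0, 0, 0.025], [0, 0, 0.034], [0, 0, 0.042]], rot=[[0, 0, 0.8], [0, 0, 1.6], [0, 0, 2.4], [0, 0, 3.2], [0, 0, 4]])

```text
clock: 19.02
eef_pos: [466.8, 187.3, 103.8]
tcp_rot: [-3.142, -0.0, -3.064]
contact_force: [-1.7, -0.9, 4.4]
opening: 0.652
grasp_force: 41.7
```

>>> play_rows(dp=[[0, 0, 0.008], [0, 0, 0.017], [0, 0, 0.025], [0, 0, 0.034], [0, 0, 0.042]], rot=[[0, 0, 0.8], [0, 0, 1.6], [0, 0, 2.4], [0, 0, 3.2], [0, 0, 4]])

```text
clock: 19.43
eef_pos: [466.8, 187.3, 102.1]
tcp_rot: [-3.142, -0.0, 2.8]
contact_force: [-1.9, 0.6, 5.0]
opening: 0.648
grasp_force: 41.7
```

>>> play_rows(dp=[[0, 0, 0], [0, 0, 0]], rot=[[0, 0, 0], [0, 0, 0]])

```text
clock: 19.6
eef_pos: [466.8, 187.3, 102.1]
tcp_rot: [3.142, -0.0, 2.809]
contact_force: [-2.5, 0.5, 5.1]
opening: 0.647
grasp_force: 41.8
```

```bash
python3 s.py
```

```text
t 19.6 p [466.8 187.3 102.1] rpy [ 3.142 -0.     2.809] F [-2.5  0.5  5.1] M [ 0.023  0.31  -0.165] open 0.647 g 41.8 q [ 0.38  0.34  2.    0.    0.8  -0.86]
```

>>> play_rows(dp=[[0, 0, 0], [0, 0, 0], [0, 0, 0], [0, 0, 0], [0, 0, 0]], rot=[[0, 0, 0], [0, 0, 0], [0, 0, 0], [0, 0, 0], [0, 0, 0]], fingers=0.95)

```text
clock: 20.02
eef_pos: [466.9, 187.2, 102.0]
tcp_rot: [-3.142, -0.0, 2.81]
contact_force: [1.2, -0.2, 0.5]
opening: 0.95
grasp_force: 0.0
```

>>> play_rows(dp=[[0, 0, -0.3], [0, 0, -0.9], [0, 0, -1.7], [0, 0, -2.5], [0, 0, -3.2]], rot=[[0, 0, 0], [0, 0, 0], [0, 0, 0], [0, 0, 0], [0, 0, 0]])

```text
clock: 20.43
eef_pos: [466.9, 187.2, 231.9]
tcp_rot: [3.141, 0.0, 2.81]
contact_force: [0.8, -0.1, -0.1]
opening: 0.95
grasp_force: 0.0
```

>>> play_rows(dp=[[0, 0, 0], [0, 0, 0], [0, 0, 0], [0, 0, 0]], rot=[[0, 0, 0], [0, 0, 0], [0, 0, 0], [0, 0, 0]])

```text
clock: 20.77
eef_pos: [466.1, 186.9, 228.8]
tcp_rot: [-3.14, -0.002, 2.81]
contact_force: [0.3, -0.3, -0.3]
opening: 0.952
grasp_force: 0.0
```

```bash
python3 s.py
python3 - <<'E'
from h import *; from rig import optics
S=optics.grab_frame("scene");cv2.imwrite("pics/c6.png",cv2.resize(S["color"][110:310,240:460],None,fx=3,fy=3)[:,:,::-1])
b=blob(S,(100,120,40),(125,255,255),(265,150,300,190));print(b[:2])
E
```

```text
t 20.77 p [466.1 186.9 228.8] rpy [-3.14e+00 -2.00e-03  2.81e+00] F [ 0.3 -0.3 -0.3] M [-0.048 -0.022  0.011] open 0.952 g 0.0 q [ 0.38  0.17  1.89 -0.    1.09 -0.86]
(array([275, 168,  15,  11, 119], dtype=int32), array([282.1092437 , 172.99159664]))
```

View pics/c6.png

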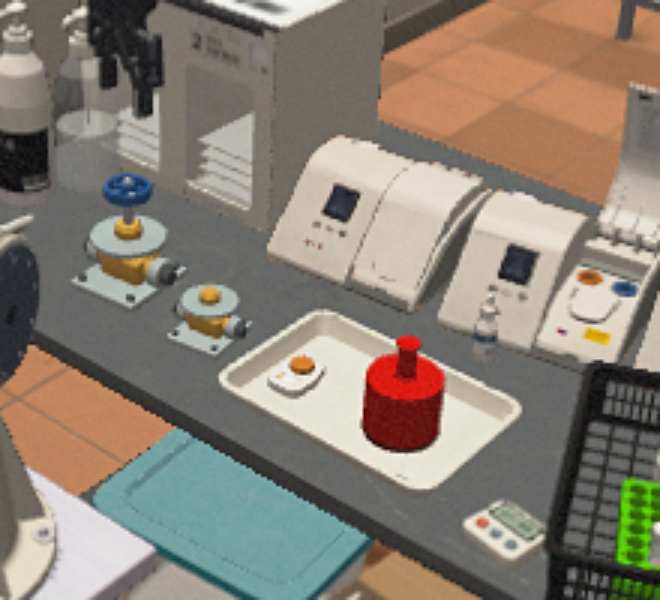

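The picture shows the wheel raised at (128,190), the cover upright in the tray at (403,400), and the cartridge (297,375), dropper and timer where they were. The gripper is clear of everything. Handing in.

```bash
python3 -c "
from rig import r
print(r.sign_off())"
```

```text
the job is handed in; nothing more can be done
None
```

The job is handed in, with no verdict returned: the cover stands upright in the tray beside the cartridge, and the valve was opened to its firm stop (about 0.19 Nm above running friction), then eased back 0.83 rad, just over an eighth of a turn.

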